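# Seat the proud knob on the bench power supply

### The job

One of the three knobs on top of the bench power supply is standing proud, with the brass ring of its seat showing below it, because the lugs hidden under it are not over the notches of its seat. Without lifting it off its spindle, turn it clockwise until its white pointer line meets the long index mark on the panel and the knob drops in, fully home like its two neighbours, then let go. Leave the other two knobs as they are set.

Things in the scene. Friction and masses are not known exactly. Their poses are not given: they have to be found in the camera images.
- knob_grip (a point): Proud loose black knob, 0.12 kg: skirt 60 mm across, 20 tall; on it a grip bar 50 mm long, 24 thick, 36 tall, white line on top at the pointer end. Point on the knob's axis, 12 mm below the bar's top, 24 above the skirt's top: grip here. z up, x along the bar to the pointer. Starts 11 mm too high, upright, turned 30 to 63 degrees anticlockwise (from above) from home; turns freely.
- seat_home (a point): Where knob_grip is when the knob is home: on the upright spindle's axis, 44 mm above the panel (panel 70 mm above bench), skirt down to the panel. x towards the long index mark. Fixed. Knob drops, or is lightly pushed, 11 mm down when within 10 degrees; elsewhere its 3 lugs stand on the rigid seat. One fit per turn. Spindle goes 28 mm into a seated knob, 1.5 mm play.
- pointer_b (a point): Pointer end of the grip bar of one of the two neighbouring knobs, which look the same but are already home and set. 25 mm from that knob's axis (x outwards along the bar), 8 mm below its top. The three knobs stand in a row 115 mm apart; the proud one may be any of them. The neighbours turn easily if knocked.
- pointer_c (a point): The same point on the other neighbouring knob.

How it is judged:
By the outcome, as a careful person would: the job done as asked, in the order asked, and still so for the second after the job is handed in, with the robot touching nothing.
It also fails if it takes over 32 s, if anything falls off the work surface, if the arm or the gripper's body presses on something with over 40 N, if the wrist force passes 120 N, or if a joint passes its speed limit or range.

### The arm

A 6-joint arm with a two-finger parallel gripper is mounted at the origin on the work surface. World frame = base frame: x ahead of the robot, y to its left, z up, the work surface at z = 0. Lengths are in m, angles in rad, forces in N, time in s.
With the tool pointing down it reaches from about 0.375 to 0.925 m from the base axis. Payload 5.7 kg.
Tool frame: the origin (TCP) lies midway between the tips of the shut fingers; the grasp point (between the pads) lies 19 mm behind it; z points along the fingers, y is the line along which they close (so a half turn about z gives the same grasp; the last joint's range is limited). The gripper opens to 88 mm and grips with 3 to 60 N. Pads are 20 mm wide; open, the fingers measure 115 mm over their backs; the gripper's body (75 mm by 178 mm) begins 61 mm behind the grasp point.
Start: joints at [-1.377, 0.359, 1.51, -0, 1.272, -0.115], TCP at [0.182, -0.572, 0.223] pointing down, gripper open.
Joint ranges: [-2.97, 2.97], [-1.01, 2.36], [0.21, 2.38], [-0.96, 4.11], [0.2, 2.71], [-2.98, 2.98]. Speed limits (rad/s): [2.39, 2.39, 3.14, 3.14, 3.14, 3.14].

### API

Orientations are given as a unit quaternion [x, y, z, w].
In Python, from bench import move_ptp, servo_line, goto_joints, move_gripper, sleep, inverse_kinematics, capture, PlanningError, close_job, spot_in, silhouettes, current_clock, current_joint_pos, current_qvel, current_joint_torque, current_position, current_orientation, current_force, current_torque, current_finger_gap, current_grip_force gives the robot as it stands. Calls block until the motion is done:
- move_ptp(position, orientation): joint-space move of the TCP to a pose.
- servo_line(position, orientation=None, rate=0.15, contact_N=None): straight line of the TCP; orientation=None keeps the orientation; rate is the mean speed in m/s. With contact_N (N) it stops when the force on the tool has changed by that much, and returns True; else False.
- goto_joints(angles): joint-space move.
- move_gripper(opening): finger opening in m; the grip force is fixed at half the most; returns when the fingers have stopped.
- sleep(seconds).
- inverse_kinematics(position, orientation): joint angles nearest the present ones, or None.
- capture(name): name is "side" or "top"; returns a dict with "image" (480x640x3 uint8, blue, green, red), "range_z" (480x640 float32, m along the optical axis (not along the pixel's ray), 0 where there is no reading), "intrinsics" (3x3 intrinsics, pixels), "k1" (the pictures are not rectified: a ray, as slopes to the right and down, at radius r is drawn at 1 + k1 r^2 times it, then the intrinsics apply), "R" (3x3) and "t" (3): a world point X has camera coordinates R X + t. Camera axes: x right, y down, z forward; pixel columns grow to the right and rows downward; lengths in m; the calibration is good to about 2 mm. A picture is of the moment at which its call begins.
A pose or a line that the arm cannot do raises PlanningError and nothing moves.
- close_job(): hands the job in; it is judged then, once.
Trained networks look in the newest picture that a camera, given by its name, has taken for a name from the list of things; names that differ only in an ending like _2 or _b are one class to them, and where a whole thing is asked for, a point or a joint stands for the part that bears it (a point fixed in the world has none). Each returns a list of dicts, best first, with "conf" (0 to 1); they miss things now and then, are a little off and sometimes report something else, mostly with a low value. They report only what shows in the picture. A call takes as long as a camera call.
- spot_in(camera, query): "xy" ([column, row] in pixels, amid what is visible of it).
- silhouettes(camera, query): "region" (480x640 bool, what is visible of it) and "xy" ([column, row] in pixels, amid what is visible of it).
Readings, each from a call of its own:
- current_clock(): time.
- current_joint_pos(): joint angles.
- current_qvel(): joint speeds.
- current_joint_torque(): joint torques, N m.
- current_position(): TCP position.
- current_orientation(): TCP orientation.
- current_force(): force on the tool from outside, world axes, zero at the start.
- current_torque(): the same for the moment, N m.
- current_finger_gap(): finger opening in m.
- current_grip_force(): force on a finger pad.
Only numpy, scipy, OpenCV 4.12 (cv2) and the standard library are available. Lean on these libraries where they do the work, as an engineer would, in place of code of your own. Each camera call takes 0.05 s, during which the arm holds its last target. There are 200 camera calls.

## Working session

There is one attempt and no reset: what is moved stays moved. The work goes in short steps, each a Python script; the robot and the scene stay as the last script left them, time stands still between calls to the robot, and variables do not carry over. Pictures are saved under pics/ and viewed, at most 10 in all, crops included, and the job is handed in when it is done.

```bash
mkdir -p pics; cat > h.py <<'E'
import numpy as np, cv2
from bench import *
def cloud(c):
    h,w=c["range_z"].shape; K=np.array(c["intrinsics"]);k1=c["k1"]
    u,v=np.meshgrid(np.arange(w),np.arange(h))
    p=cv2.undistortPoints(np.stack([u,v],-1).reshape(-1,1,2).astype(float),K,np.array([k1,0,0,0.])).reshape(h,w,2)
    z=c["range_z"].astype(float)
    X=np.stack([p[...,0]*z,p[...,1]*z,z],-1)
    R=np.array(c["R"]);t=np.array(c["t"])
    W=(X-t)@R
    W[z==0]=np.nan
    return W
def proj(c,P):
    R=np.array(c["R"]);t=np.array(c["t"])
    rv=cv2.Rodrigues(R)[0]
    return cv2.projectPoints(np.array(P,float).reshape(-1,1,3),rv,t,np.array(c["intrinsics"]),np.array([c["k1"],0,0,0.]))[0].reshape(-1,2)
E
python3 - <<'E'
from h import *
for n in("top","side"):
    c=capture(n); cv2.imwrite(f"pics/{n}0.png",c["image"]); W=cloud(c)
    print(n,"cam",-np.array(c["R"]).T@c["t"],c["intrinsics"][0])
    for q in("knob_grip","pointer_b","seat_home"):
        for d in silhouettes(n,q):
            P=W[d["region"]]; P=P[~np.isnan(P[:,0])]
            print(q,round(d["conf"],2),np.round(d["xy"]),len(P),np.nanmedian(P,0).round(3) if len(P) else "",np.percentile(P[:,2],[5,50,95,99]).round(3) if len(P) else "")
        for d in spot_in(n,q):
            x,y=np.round(d["xy"]).astype(int); print("  spot",q,round(d["conf"],2),x,y,W[y,x].round(3))
E
```

```text
top cam [0.46968692 0.0309877  0.86525641] [609.63151737   0.         325.2944182 ]
knob_grip 0.95 [281. 272.] 1792 [0.577 0.112 0.102] [0.094 0.102 0.138 0.138]
  spot knob_grip 0.98 279 271 [0.58  0.112 0.138]
  spot knob_grip 0.62 459 277 [ 0.57  -0.108  0.125]
pointer_b 0.81 [368. 273.] 1675 [0.575 0.001 0.114] [0.086 0.114 0.127 0.128]
pointer_b 0.79 [456. 275.] 1728 [ 0.575 -0.109  0.111] [0.083 0.111 0.127 0.127]
  spot pointer_b 0.83 459 275 [ 0.573 -0.108  0.124]
  spot pointer_b 0.65 372 273 [ 0.578 -0.001  0.125]
seat_home 0.51 [280. 246.] 22 [0.623 0.115 0.07 ] [0.068 0.07  0.072 0.072]
  spot seat_home 0.44 282 246 [0.624 0.115 0.069]
side cam [ 0.54921293 -0.40732522  0.69496015] [533.8299111    0.         311.50409627]
knob_grip 0.86 [286. 214.] 1652 [0.58  0.102 0.115] [0.088 0.115 0.14  0.141]
  spot knob_grip 0.74 289 211 [0.581 0.102 0.122]
pointer_b 0.88 [293. 282.] 1801 [ 0.577 -0.014  0.1  ] [0.077 0.1   0.129 0.13 ]
pointer_b 0.87 [304. 359.] 2163 [ 0.579 -0.127  0.107] [0.078 0.107 0.128 0.129]
  spot pointer_b 0.74 295 282 [ 0.577 -0.026  0.129]
  spot pointer_b 0.64 305 359 [ 0.577 -0.133  0.127]
  spot seat_home 0.58 291 238 [0.581 0.087 0.078]
```

```bash
python3 - <<'E'
from h import *
import math
c=capture("top"); W=cloud(c)
im=c["image"]
cv2.imwrite("pics/topz.png",cv2.resize(im[190:350,230:510],None,fx=2.8,fy=2.8,interpolation=cv2.INTER_CUBIC))
hsv=cv2.cvtColor(im,cv2.COLOR_BGR2HSV)
for lo,hi,x0,x1 in((.130,.15,225,325),(.118,.135,330,412),(.118,.135,413,510)):
    S=np.zeros(W.shape[:2],bool);S[225:320,x0:x1]=1
    m=S&(W[...,2]>lo)&(W[...,2]<hi); P=W[m]
    r=cv2.minAreaRect(P[:,:2].astype(np.float32)); 
    w=m&(hsv[...,2]>150)&(hsv[...,1]<70)
    print(len(P),P.mean(0).round(4),r,"z",np.median(P[:,2]))
    cc=np.array(r[0]); wp=W[w][:,:2].mean(0); print("white",w.sum(),wp,"dir deg",math.degrees(math.atan2(*(wp-cc)[::-1])))
E
```

```text
805 [0.58   0.1154 0.136 ] ((0.5800650119781494, 0.11564499139785767), (0.050440359860658646, 0.024119628593325615), 35.22076416015625) z 0.13603909171204775
white 0 [nan nan] dir deg nan
822 [5.794e-01 4.000e-04 1.249e-01] ((0.5797423720359802, 0.00027675554156303406), (0.024451391771435738, 0.05067725479602814), 17.24346923828125) z 0.12493706262140851
white 0 [nan nan] dir deg nan
824 [ 0.5794 -0.1139  0.1248] ((0.5803639888763428, -0.1138220727443695), (0.05072246491909027, 0.02557068131864071), 44.07620620727539) z 0.12496558779061254
white 0 [nan nan] dir deg nan<stdin>:13: RuntimeWarning: Mean of empty slice.
  ret = um.true_divide(
```

```bash
sleep 1
```

```text
(no output)
```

View pics/topz.png

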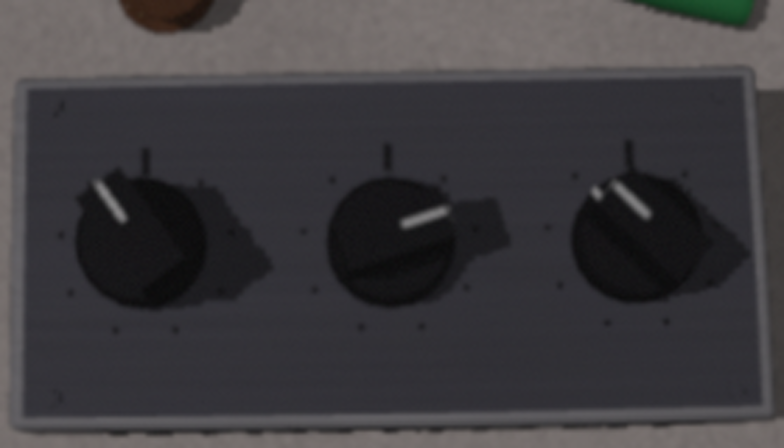

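View pics/side0.png

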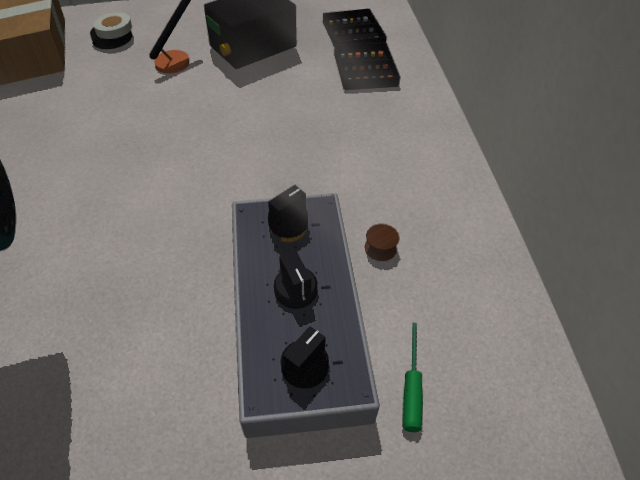

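The proud knob is the left one in the top view (y≈0.115). Its pointer in the crop, at about (110,200), is roughly 35° anticlockwise of the long mark at (145,160). In the side view its brass ring shows at (290,237). The row lies along world y, so home is about 0°.

```bash
cat >> h.py <<'E'
from scipy.spatial.transform import Rotation as Rn
C=np.array([0.5800,0.1155])
def q(deg,flip=0):   # tool x along the bar at deg, z down
    return (Rn.from_euler('z',deg+180*flip,degrees=True)*Rn.from_euler('x',180,degrees=True)).as_quat()
E
python3 - <<'E'
from h import *
print("t",current_clock())
a,b=[[inverse_kinematics([*C,.107],q(d,f)) for d in(35.2,-5)] for f in(0,1)]
print(np.round(a,2).tolist(),np.round(b,2).tolist())
f=0 if max(abs(j[5]) for j in a)<=max(abs(j[5]) for j in b) else 1
print("flip",f); open("flip","w").write(str(f))
move_ptp([*C,.20],q(35.2,f)); move_gripper(.06)
print("t",current_clock(),servo_line([*C,.107],contact_N=8),current_position(),current_force())
move_gripper(0.0)
print("t",current_clock(),current_finger_gap(),current_grip_force(),current_force(),current_torque())
c=capture("side"); cv2.imwrite("pics/side1.png",cv2.resize(c["image"][120:320,200:440],None,fx=3,fy=3))
E
```

```text
t 0.75
[[0.08, 0.47, 1.65, -0.0, 1.02, 1.04], [0.08, 0.47, 1.65, -0.0, 1.02, 1.74]] [[0.08, 0.47, 1.65, 0.0, 1.02, -2.11], [0.08, 0.47, 1.65, 0.0, 1.02, -1.4]]
flip 0
t 4.175 False [0.58059537 0.11557267 0.10752692] [-0.67181825  0.32763473  1.32709006]
t 5.5917 0.023602809719617684 29.999445229768753 [ 0.07602048 -0.52031824  1.79916182] [-0.0265459   0.08272268 -0.01631085]
```

```bash
sleep 1
```

```text
(no output)
```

View pics/side1.png

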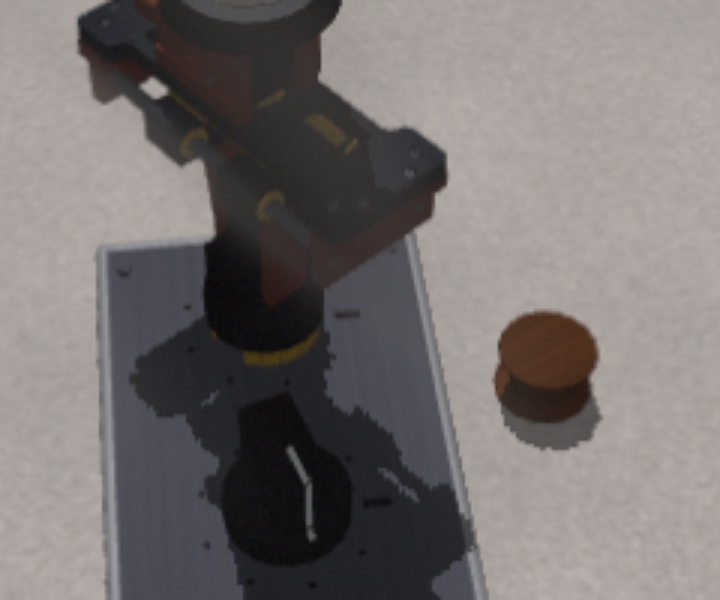

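The bar is held between the fingers, and the brass ring still shows at about (280,350). Next I turn the knob clockwise to home and press it down lightly.

```bash
python3 - <<'E'
from h import *
z=current_position()[2]
for d in(24,12,0):
    servo_line([*C,z],q(d),rate=.1); print(d,"t",current_clock(),np.round(current_force(),1),np.round(current_torque(),2),current_position().round(4) if hasattr(current_position(),'round') else current_position())
r=servo_line([*C,z-.0115],q(0),rate=.03,contact_N=12)
print("t",current_clock(),r,current_position(),np.round(current_force(),1),np.round(current_torque(),2),current_finger_gap())
c=capture("side"); cv2.imwrite("pics/side2.png",cv2.resize(c["image"][120:320,200:440],None,fx=3,fy=3))
E
```

```text
24 t 5.9833 [0.6 0.2 1.8] [ 0.06 -0.03 -0.04] [0.58   0.1156 0.1072]
12 t 6.3417 [-0.4 -0.1  1.4] [-0.04 -0.01 -0.  ] [0.58   0.1155 0.1072]
0 t 6.7 [ 0.  -1.  -1.2] [0.03 0.01 0.01] [0.5797 0.1155 0.107 ]
t 7.1 True [0.57982509 0.1154947  0.09612642] [-0.8 -1.1  4.7] [-0.02  0.04 -0.03] 0.02393861503115297
```

```bash
sleep 1
```

```text
(no output)
```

View pics/side2.png

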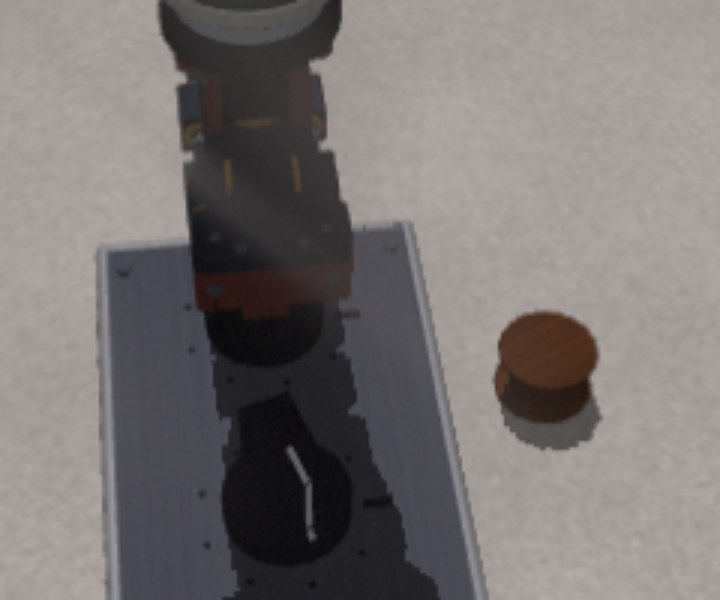

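The knob went down about 11 mm, and no brass shows below the skirt at (265,350). I'll release it, retreat straight up and check from above.

```bash
python3 - <<'E'
from h import *
move_gripper(.06)
x,y,z=current_position()
servo_line([x,y,.19]); goto_joints([-1.377,0.359,1.51,0,1.272,-0.115])
print("t",current_clock())
c=capture("top"); W=cloud(c)
cv2.imwrite("pics/top3.png",cv2.resize(c["image"][190:350,230:510],None,fx=2.8,fy=2.8,interpolation=cv2.INTER_CUBIC))
for x0,x1 in((225,325),(330,412),(413,510)):
    S=np.zeros(W.shape[:2],bool);S[225:320,x0:x1]=1
    P=W[S&(W[...,2]>.116)]
    print(cv2.minAreaRect(P[:,:2].astype(np.float32)),np.median(P[:,2]))
E
```

```text
t 11.4583
((0.5803248882293701, 0.11572787910699844), (0.024387914687395096, 0.049512021243572235), 89.6675033569336) 0.12495082105709968
((0.5797973871231079, 0.00034294091165065765), (0.024610254913568497, 0.050627171993255615), 16.849105834960938) 0.12499933819707706
((0.5801699757575989, -0.11369878053665161), (0.05083860456943512, 0.02533876895904541), 44.98166275024414) 0.124968523991512
```

```bash
sleep 1
```

```text
(no output)
```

View pics/top3.png

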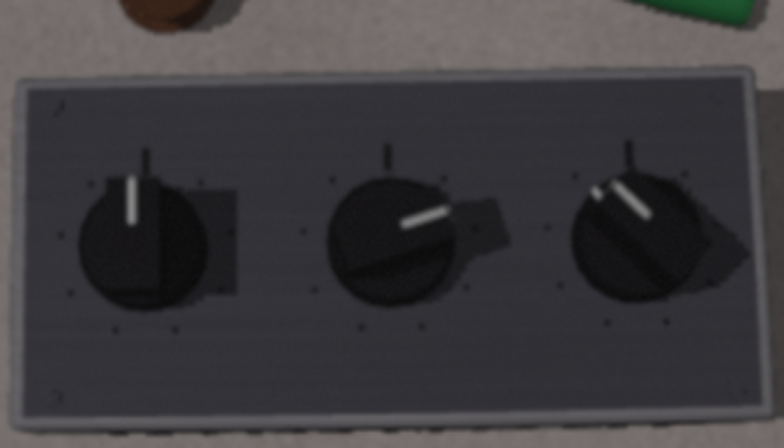

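The left knob's pointer, at (131,200), is parallel to its mark at (145,160); the sideways offset is parallax. Its bar top is level with the neighbours at 0.125 m, and they haven't moved.

```bash
python3 -c "
from bench import *
print(close_job())"
```

```text
the job is handed in; nothing more can be done
None
```

The proud knob is turned to its index mark (within about 0.5°), seated level with its neighbours and released. The neighbours are unmoved, and the job was handed in at about 11.5 s.

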